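# Take the portioning scoop from its lidded bin and hold it level over the pan

### The job

Slide the clear lid of the bin sideways until it is fully open, then draw the metal scoop out of its slanted pocket in the bin. Turn the scoop level, hollow side up, and hold its bowl over the middle of the empty metal pan, raised at least 60 mm above the pan's rim. Finish while still holding it there, still and touching nothing but the fingers, with the lid left open and the pan and the other goods left where they stand.

Things in the scene. Friction and masses are not known exactly. Their poses are not given: they have to be found in the camera images.
- bin: Fixed clear plastic bin, 270 mm (its x) by 360 mm (its y), 196 mm high. Origin on the table: outer faces at x -140 and +130, y -180 and +180 mm; z up; front (-x) to the robot, yaw up to 0.25 rad. A wall at y = 0 parts two bays: the right (y -176 to -2 mm) holds the scoop under the sliding lid, its roof otherwise open; the left holds stock under a fixed roof.
- bin_pocket (a point): Centre of the mouth of the dark steel pocket in the bin's right bay; axes as the bin's. Inside 72 mm wide, 43 mm high, 80 mm deep, sloping down at 45 degrees away from the robot. The scoop's bowl sits in it nose down and comes out along the slope, towards bin -x and +z in equal parts: 85 mm along that line frees it, then it can go straight up.
- bin_lid (a joint): Clear flat sliding lid over the right bay, 254 by 178 mm, white edge strips, top 196 mm above the table. Value in m: 0 shut, 0.17 fully open. It slides along the bin's +y (to the robot's left) over the left bay with light friction (1.5 N plus 4 N per m/s) and stays where it is left. Starts shut or up to 30 mm ajar.
- bin_lid_grip (a point): Middle of the top edge of the white upright fin on the lid, 240 mm above the table. Fin: 60 mm long (bin's x), 12 mm thick (bin's y), 44 mm tall above the lid. Axes as the bin's; moves with the lid.
- scoop: Aluminium scoop, 0.13 to 0.25 kg. Origin under the bowl's middle. +x to the open nose, -x to the handle, +z to the hollow side (up when level). Bowl: x -45 to 45, 66 wide (y), z 0 to 38 mm. Handle: bar x -45 to -150, 18 wide (y), 14 thick, centred at z 22 mm. Starts 45 degrees nose down, handle rising to the robot, its y along the bin's y, handle end 180 mm above the table.
- scoop_handle (a point): Point on the centre line of the scoop's handle, 35 mm from its free end: (-115, 0, 22) mm in the scoop's frame, axes as the scoop's. About 150 mm above the table at the start. With the lid open, a gripper pointing straight down and closing along the bin's y can take the handle here; free space below and beside it.
- pan: Empty open metal pan, 188 mm (its x) by 174 mm (its y) over its rim, 65 mm high, walls 3 mm, 0.5 kg, standing loose on the table, to the left or right of the bin. Origin at the centre of its underside.
- carton: Bystander: open blue carton of wrapped bars, 150 mm by 110 mm, 71 mm high, loose, on the other side of the bin from the pan. Origin at the centre of its underside.
- jar: Bystander: glass jar with steel cap, 80 mm diameter, 120 mm high, loose. Origin at the centre of its underside.
- shaker: Bystander: steel shaker, 64 mm diameter, 105 mm high, loose. Origin at the centre of its underside.

How it is judged:
On the way, in this order (a step that is already met when the one before it is completed fails the run):
1. the lid is slid fully open while the scoop is still in its pocket (value of joint bin_lid above 0.155 m and height (world z) of scoop below 0.08 m), for 0.2 s.
2. the scoop is drawn out of the pocket and carried by the fingers (height (world z) of scoop above 0.13 m and contact force between scoop and the fingers above 2 N and contact force between scoop and bin below 0.1 N), for 0.2 s.
At the end, for the whole second after the job is handed in: Scoop held still in the fingers, hollow side up, level within 15 degrees, bowl's middle within 60 mm of the pan's centre from above, underside over 120 mm above the table, touching neither pan nor bin; lid open (over 0.15 m); pan flat; pan, carton, jar, shaker within 40 mm of their start (angle between scoop's own z axis and vertical below 0.26 rad and horizontal distance between scoop and pan below 0.06 m and height (world z) of scoop above 0.12 m and linear speed of scoop below 0.03 m/s and contact force between scoop and the fingers above 2 N and contact force between scoop and pan below 0.1 N and contact force between scoop and bin below 0.1 N and value of joint bin_lid above 0.15 m and distance of each of pan, carton, jar, shaker from where it was at the start of the episode below 0.04 m and angle between pan's own z axis and vertical below 0.1 rad); the arm keeps its last pose, push and grip.
It fails at once if the pan or a bystander is pushed away or knocked over (distance of any of pan, carton, jar, shaker from where it was at the start of the episode above 0.06 m or angle between any of carton, jar, shaker's own z axis and vertical above 0.5 rad).
It also fails if it takes over 54 s, if anything falls off the work surface, if the arm or the gripper's body presses on something with over 40 N, if the wrist force passes 120 N, or if a joint passes its speed limit or range.

### The arm

A 6-joint arm with a two-finger parallel gripper is mounted at the origin on the work surface. World frame = base frame: x ahead of the robot, y to its left, z up, the work surface at z = 0. Lengths are in m, angles in rad, forces in N, time in s.
With the tool pointing down it reaches from about 0.35 to 0.875 m from the base axis. Payload 4.2 kg.
Tool frame: the origin (TCP) lies at the very end of the fingers, on their centre line; the grasp point (between the pads) lies 19 mm behind it; z points along the fingers, y is the line along which they close (so a half turn about z gives the same grasp; the last joint's range is limited). The gripper opens to 87 mm and grips with 3 to 60 N. Pads are 19 mm wide; open, the fingers measure 117 mm over their backs; the gripper's body (75 mm by 190 mm) begins 51 mm behind the grasp point.
Start: joints at [1.54, 0.385, 0.008, 0, -1.194, -0.259], TCP at [0.179, 0.599, 0.193] pointing down, gripper open.
Joint ranges: [-3.14, 3.14], [-1.21, 2.06], [-1.07, 1.41], [-3.16, 2.05], [-2.99, -0.16], [-3.1, 3.1]. Speed limits (rad/s): [2.79, 2.79, 3.14, 3.14, 3.14, 3.14].

### API

Orientations are given as a rotation vector (axis times angle).
In Python, from plant import manip, optics gives the robot as it stands.
- The arm moves only by the tool step_arm, never from a script. Its argument "increments" is a list of rows, each an object of numbers: "tx", "ty", "tz": the shift along the tool's x, y, z in m; "rx", "ry", "rz": the turn, a rotation vector about the tool's x, y, z in degrees. A call has 1 to 12 rows; each row shifts and turns the commanded pose from where the row before left it, along the tool's axes as they then stand; what a row does not reach is not made up. A row lasts 1/12 s, in which the tool goes at most 41.7 mm and 7.16 degrees, less where a joint would pass 70% of its speed; a pose out of reach is approached as far as the arm can. A call with a gripper value outside its range is refused whole. "gripper" is the opening, from 0 (shut) to 1 (fully open), set as the call begins (left out, the last holds). The fingers move at their own pace and stop on an object; "newtons" is the grip in N (left out, the last holds). Time passes only in rows, so rows that do not move let the fingers close. It gives the time, the measured TCP pose, the force, the opening and the grip force at its end, in the units of the state.
- manip.observe(): the state, without advancing time (a new reading comes with each control period).
- optics.snapshot(name): name is "side" or "top"; returns the picture (480x640x3 uint8, blue, green, red); there is no depth.
- optics.camera_model(name): a dict with "camera_matrix" (3x3 intrinsics, pixels), "k1" (the pictures are not rectified: a ray, as slopes to the right and down, at radius r is drawn at 1 + k1 r^2 times it, then the intrinsics apply), "rvec" (rotation vector, rad) and "tvec" (3), from world to camera coordinates, as OpenCV has them. Camera axes: x right, y down, z forward; pixel columns grow to the right and rows downward; lengths in m; the calibration is good to about 2 mm. A picture is of the moment at which its call begins. camera_model takes no time and is no camera call.
- manip.hand_in(): hands the job in; it is judged then, once.
The state is a dict: "t": time; "joint_positions": joint angles; "qd": joint speeds; "tau": joint torques, N m; "ee_pos": TCP position; "tool_rot": TCP orientation; "contact_force": force on the tool from outside, world axes, zero at the start; "ft_torque": the same for the moment, N m; "width": opening from 0.0 (shut) to 1.0 (fully open); "grasp_force": force on a finger pad.
Only numpy, scipy, OpenCV 4.12 (cv2) and the standard library are available. Lean on these libraries where they do the work, as an engineer would, in place of code of your own. Each camera call takes 0.05 s, during which the arm holds its last target. There are 200 camera calls.

## Working session

There is one attempt and no reset: what is moved stays moved. The work goes in short steps, Python scripts to look and compute and a tool call to move; the robot and the scene stay as the last step left them, time stands still between calls to the robot, and variables do not carry over. Pictures are saved under pics/ and viewed, at most 10 in all, crops included, and the job is handed in when it is done.

Besides the shell and the picture viewer there is one more tool, called after "Request:" in YAML: its name, and indented under it one key for each argument. step_arm: Moves the arm, as the interface text tells. Its arguments: {"type":"object","properties":{"increments":{"type":"array","items":{"type":"object","properties":{"tx":{"type":"number"},"ty":{"type":"number"},"tz":{"type":"number"},"rx":{"type":"number"},"ry":{"type":"number"},"rz":{"type":"number"}}}},"gripper":{"type":"number"},"newtons":{"type":"number"}},"required":["increments"]}

```bash
mkdir -p pics; ls; python3 - <<'E'
from plant import manip, optics
import cv2
for n in ("side","top"):
    im=optics.snapshot(n); cv2.imwrite(f"pics/{n}0.png",im); print(n,optics.camera_model(n))
s=manip.observe(); print(s)
E
```

```text
pics
side {'camera_matrix': array([[504.46223723,   0.        , 316.04320068],
       [  0.        , 504.46223723, 242.98181384],
       [  0.        ,   0.        ,   1.        ]]), 'k1': -0.04719434690704143, 'rvec': array([ 0.47518209, -2.76645519,  1.09776041]), 'tvec': array([0.55335303, 0.26835287, 1.08817362])}
top {'camera_matrix': array([[514.96764914,   0.        , 330.3053245 ],
       [  0.        , 514.96764914, 241.85999094],
       [  0.        ,   0.        ,   1.        ]]), 'k1': 0.03173400037474983, 'rvec': array([ 2.15960702, -2.16139056,  0.12372207]), 'tvec': array([0.0062861 , 0.61231735, 1.19271911])}
{'t': 0.1, 'joint_positions': array([ 1.53962367e+00,  3.85502002e-01,  6.74354700e-03, -4.27796730e-04,
       -1.19398970e+00, -2.58596469e-01]), 'qd': array([ 0.00166151, -0.00343103,  0.00198697,  0.00073059,  0.00021272,
       -0.00229718]), 'tau': array([-4.94652068e-04, -3.91688561e+01,  1.87937164e+01,  4.23190355e+00,
        1.34666337e-02, -7.43109672e-05]), 'ee_pos': array([0.17840278, 0.59837015, 0.19204921]), 'tool_rot': array([ 3.10667753e+00, -4.53536111e-01, -2.72509723e-04]), 'contact_force': array([-0.5367071 ,  0.25477627,  0.49433162]), 'ft_torque': array([ 0.01364896, -0.04195523, -0.03382224]), 'grasp_force': 0.0, 'width': 0.999491879646869}
```

View pics/top0.png

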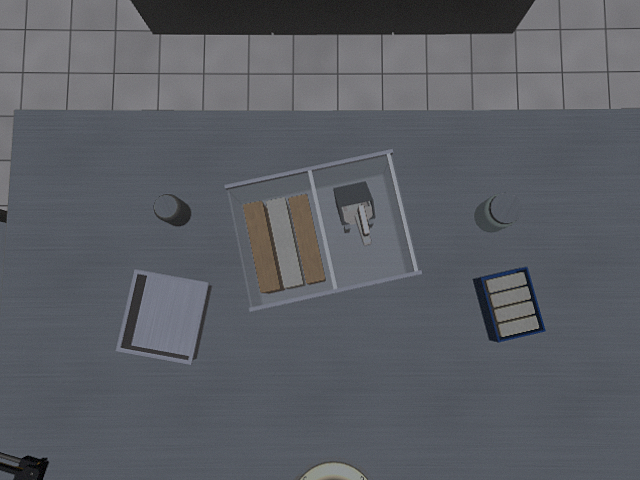

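View pics/side0.png

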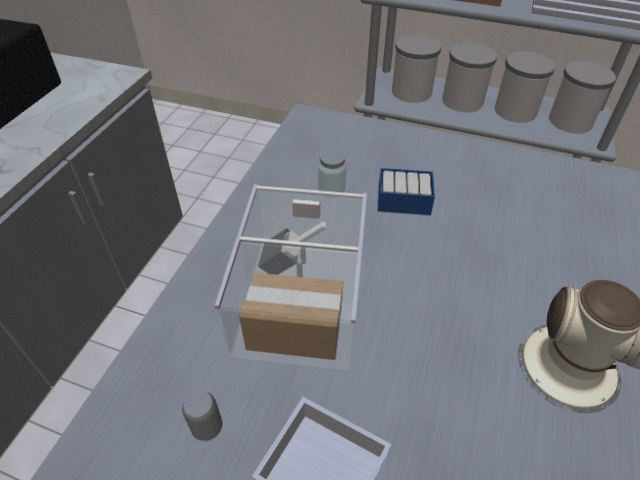

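The top view shows the bin, with roof corners near (225,186), (391,152), (421,272) and (251,309). The pan is at lower left near (163,316). The fin and scoop handle are near (363,222), the carton near (510,305), the jar near (500,210) and the shaker near (172,210). In the side view the fin is near (306,208) and the scoop handle near (315,233).

```bash
cat > h.py <<'E'
import numpy as np, cv2
from plant import optics
def cam(n):
    c=optics.camera_model(n); R=cv2.Rodrigues(c["rvec"])[0]
    return c["camera_matrix"],np.array([c["k1"],0,0,0,0.]),R,c["tvec"],c["rvec"]
def ray(n,uv):
    K,D,R,t,_=cam(n); p=cv2.undistortPoints(np.array(uv,float).reshape(-1,1,2),K,D).reshape(-1,2)
    return -R.T@t,(np.c_[p,np.ones(len(p))]@R)
def plane(n,uv,z):
    o,d=ray(n,uv); return o+d*((z-o[2])/d[:,2])[:,None]
def tri(a,b):  # top pixel, side pixel
    (o1,d1),(o2,d2)=ray("top",[a]),ray("side",[b]); d1,d2=d1[0],d2[0]
    s=np.linalg.lstsq(np.c_[d1,-d2],o2-o1,rcond=None)[0]
    p,q=o1+s[0]*d1,o2+s[1]*d2; return (p+q)/2,np.linalg.norm(p-q)
def proj(n,P):
    K,D,R,t,rv=cam(n); return cv2.projectPoints(np.array(P,float).reshape(-1,1,3),rv,t,K,D)[0].reshape(-1,2)
E
python3 - <<'E'
from h import *
np.set_printoptions(precision=4,suppress=True)
t=cv2.imread("pics/top0.png"); s=cv2.imread("pics/side0.png")
c=plane("top",[(225,186),(391,152),(421,272),(251,309)],.196); print(c, c.mean(0))
for i in range(4):
    e=c[(i+1)%4]-c[i]; print(np.linalg.norm(e),np.arctan2(e[1],e[0]))
print("pan",plane("top",[(135,270),(210,283),(192,363),(117,350)],.065),plane("top",[(135,270),(210,283),(192,363),(117,350)],.065).mean(0))
a=cv2.resize(t[140:320,215:430],None,fx=3,fy=3,interpolation=cv2.INTER_CUBIC)
cv2.imwrite("pics/crop_t.png",a)
b=cv2.resize(s[180:320,215:375],None,fx=4,fy=4,interpolation=cv2.INTER_CUBIC)
cv2.imwrite("pics/crop_s.png",b)
E
```

```text
[[ 0.7117  0.2261  0.196 ]
 [ 0.7845 -0.1228  0.196 ]
 [ 0.531  -0.1809  0.196 ]
 [ 0.4559  0.1673  0.196 ]] [0.6208 0.0224 0.196 ]
0.3564381145120707 -1.3650042729506027
0.26000696290380065 -2.9165116766177204
0.3561338835584925 1.7833749636150102
0.26242958756668117 0.22609365787881744
pan [[0.544  0.4559 0.065 ]
 [0.5138 0.2829 0.065 ]
 [0.3338 0.3182 0.065 ]
 [0.3634 0.4878 0.065 ]] [0.4387 0.3862 0.065 ]
```

View pics/crop_t.png

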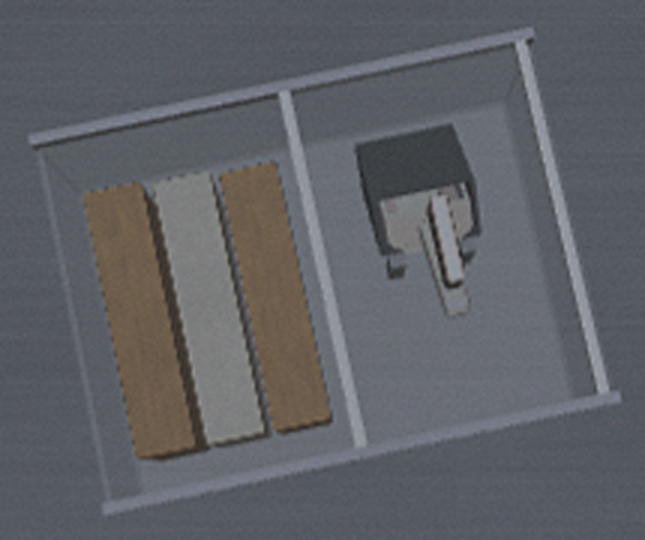

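View pics/crop_s.png

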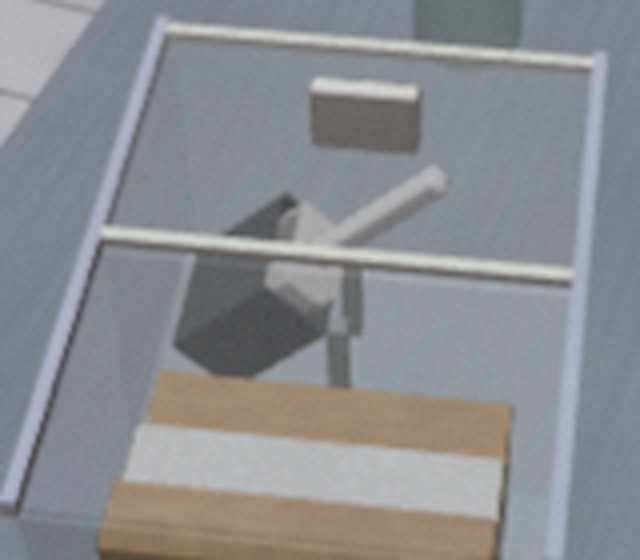

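The top crop shows the fin's top from about (440,195) to (455,282) and the handle end near (457,310). The lid strips run along (290,95)-(360,443) and (522,42)-(603,392). In the side crop the fin's top edge runs (312,82)-(419,92) and the handle end is at (435,180).

```bash
python3 - <<'E'
from h import *
np.set_printoptions(precision=4,suppress=True)
T=lambda x,y:(215+x/3,140+y/3); S=lambda x,y:(215+x/4,180+y/4)
c=plane("top",[T(30,138),T(532,30),T(621,400),T(105,513)],.196); print(c)
for i in range(4):
    e=c[(i+1)%4]-c[i]; print(np.linalg.norm(e),np.arctan2(e[1],e[0]))
th=.212;R=np.array([[np.cos(th),-np.sin(th)],[np.sin(th),np.cos(th)]])
o=c.mean(0)[:2]-R@[-.005,0]; print("bin origin",o)
inb=lambda p:R.T@(np.array(p)[:2]-o)
print("strips in bin",[inb(p) for p in plane("top",[T(290,95),T(360,443),T(522,42),T(603,392)],.198)])
print("fin top plane",plane("top",[T(440,195),T(455,282),T(447.5,238)],.24), inb(plane("top",[T(447.5,238)],.24)[0]))
print("fin side plane",plane("side",[S(312,84),S(419,92),S(365.5,88)],.24), inb(plane("side",[S(365.5,88)],.24)[0]))
print("fin tri",tri(T(447.5,238),S(365.5,88)))
e=tri(T(457,309),S(434,181));print("hend tri",e,inb(e[0]))
print("pan",inb([.4387,.3862]))
E
```

```text
[[ 0.7117  0.2261  0.196 ]
 [ 0.7888 -0.1257  0.196 ]
 [ 0.5283 -0.1828  0.196 ]
 [ 0.4519  0.1692  0.196 ]]
0.3601500540702358 -1.3548741972967888
0.2667080438065709 -2.9256406963541637
0.36026921781608545 1.7845751920036232
0.2659359150376794 0.21550706337688752
bin origin [0.6251 0.0227]
strips in bin [array([ 0.1187, -0.0033]), array([-0.1289,  0.0003]), array([ 0.1214, -0.1704]), array([-0.13  , -0.1695])]
fin top plane [[ 0.6627 -0.0575  0.24  ]
 [ 0.6041 -0.0669  0.24  ]
 [ 0.6336 -0.0622  0.24  ]] [-0.0095 -0.0849]
fin side plane [[ 0.6585 -0.0524  0.24  ]
 [ 0.6014 -0.0657  0.24  ]
 [ 0.6299 -0.0591  0.24  ]] [-0.0125 -0.081 ]
fin tri (array([ 0.6328, -0.0628,  0.2363]), np.float64(0.0028592488914788872))
hend tri (array([ 0.5946, -0.0732,  0.1673]), np.float64(0.00027566658582094366)) [-0.05   -0.0874]
pan [-0.1057  0.3945]
```

Request:
step_arm:
  increments:
    - {"tz": -0.015, "rz": -3.6}
    - {"tz": -0.015, "rz": -3.6}
    - {"tz": -0.015, "rz": -3.6}
    - {"tz": -0.015, "rz": -3.6}
    - {"tz": -0.015, "rz": -3.6}
    - {"tz": -0.015, "rz": -3.6}
    - {"tz": -0.015, "rz": -3.6}
    - {"tz": -0.015, "rz": -3.7}
  gripper: 1.0

```text
invalid input at $.increments[0]: expected keys tx, ty, tz, rx, ry, rz
```

```bash
cat >> h.py <<'E'
from scipy.spatial.transform import Rotation as Rn
from plant import manip
def delta(target, R=None):
    "tool-frame shift (and turn) from measured pose to target"
    s=manip.observe(); q=Rn.from_rotvec(s["tool_rot"]); np.set_printoptions(precision=4,suppress=True)
    print("t",s["t"],"pos",s["ee_pos"],"q",s["joint_positions"],"F",s["contact_force"],"w",s["width"],"g",s["grasp_force"])
    print("axes x,y,z:",q.as_matrix().T.tolist())
    print("shift",q.inv().apply(np.array(target)-s["ee_pos"]))
    if R is not None: print("turn deg",np.degrees((q.inv()*R).as_rotvec()))
def down(yaw): return Rn.from_matrix([[np.cos(yaw),np.sin(yaw),0],[np.sin(yaw),-np.cos(yaw),0],[0,0,-1]])
E
python3 -c "
from h import *
delta([.632,-.061,.31],down(.215))"
```

```text
t 0.1 pos [0.1784 0.5984 0.192 ] q [ 1.5396  0.3855  0.0067 -0.0004 -1.194  -0.2586] F [-0.5367  0.2548  0.4943] w 0.999491879646869 g 0.0
axes x,y,z: [[0.9582647972025322, -0.28588208276457205, 0.00011487636882756105], [-0.28588173829389674, -0.9582628434687654, 0.0019886018244570664], [-0.0004584238755251487, -0.0019384481800392504, -0.9999980161311339]]
shift [ 0.6232  0.5024 -0.1169]
turn deg [  0.1132   0.0223 -28.9302]
```

All six keys are required in each row.

Request:
step_arm:
  increments:
    - {"tx": 0, "ty": 0, "tz": -0.015, "rx": 0, "ry": 0, "rz": -3.6}
    - {"tx": 0, "ty": 0, "tz": -0.015, "rx": 0, "ry": 0, "rz": -3.6}
    - {"tx": 0, "ty": 0, "tz": -0.015, "rx": 0, "ry": 0, "rz": -3.6}
    - {"tx": 0, "ty": 0, "tz": -0.015, "rx": 0, "ry": 0, "rz": -3.6}
    - {"tx": 0, "ty": 0, "tz": -0.015, "rx": 0, "ry": 0, "rz": -3.6}
    - {"tx": 0, "ty": 0, "tz": -0.015, "rx": 0, "ry": 0, "rz": -3.6}
    - {"tx": 0, "ty": 0, "tz": -0.015, "rx": 0, "ry": 0, "rz": -3.6}
    - {"tx": 0, "ty": 0, "tz": -0.015, "rx": 0, "ry": 0, "rz": -3.7}
  gripper: 1.0

```text
t: 0.77
ee_pos: [0.1784, 0.5986, 0.3131]
tool_rot: [3.122, 0.341, -0.001]
contact_force: [0.3, 0.3, -1.4]
width: 1.0
grasp_force: 0.0
```

```bash
python3 -c "
from h import *
delta([.632,-.061,.31],down(.215))"
```

```text
t 0.7667 pos [0.1784 0.5986 0.3131] q [ 1.5396  0.3335  0.2261 -0.0004 -1.4646  0.2489] F [ 0.272   0.3258 -1.4224] w 0.999598801831644 g 0.0
axes x,y,z: [[0.976389911123646, 0.21601460748097304, -0.0006563617902051443], [0.21601523748887216, -0.9763893465530027, 0.0011229917304210492], [-0.0003982820415894783, -0.0012382619438481835, -0.9999991540390292]]
shift [0.3004 0.742  0.0038]
turn deg [0.0644 0.0375 0.1565]
```

Request:
step_arm:
  increments:
    - {"tx": 0.0125, "ty": 0.031, "tz": 0, "rx": 0, "ry": 0, "rz": 0}
    - {"tx": 0.0125, "ty": 0.031, "tz": 0, "rx": 0, "ry": 0, "rz": 0}
    - {"tx": 0.0125, "ty": 0.031, "tz": 0, "rx": 0, "ry": 0, "rz": 0}
    - {"tx": 0.0125, "ty": 0.031, "tz": 0, "rx": 0, "ry": 0, "rz": 0}
    - {"tx": 0.0125, "ty": 0.031, "tz": 0, "rx": 0, "ry": 0, "rz": 0}
    - {"tx": 0.0125, "ty": 0.031, "tz": 0, "rx": 0, "ry": 0, "rz": 0}
    - {"tx": 0.0125, "ty": 0.031, "tz": 0, "rx": 0, "ry": 0, "rz": 0}
    - {"tx": 0.0125, "ty": 0.031, "tz": 0, "rx": 0, "ry": 0, "rz": 0}
    - {"tx": 0.0125, "ty": 0.031, "tz": 0, "rx": 0, "ry": 0, "rz": 0}
    - {"tx": 0.0125, "ty": 0.031, "tz": 0, "rx": 0, "ry": 0, "rz": 0}
    - {"tx": 0.0125, "ty": 0.031, "tz": 0, "rx": 0, "ry": 0, "rz": 0}
    - {"tx": 0.0125, "ty": 0.031, "tz": 0, "rx": 0, "ry": 0, "rz": 0}

```text
t: 1.77
ee_pos: [0.4047, 0.2657, 0.3128]
tool_rot: [3.123, 0.337, -0.001]
contact_force: [0.2, 0.9, -0.2]
width: 1.001
grasp_force: 0.0
```

Request:
step_arm:
  increments:
    - {"tx": 0.0125, "ty": 0.031, "tz": 0, "rx": 0, "ry": 0, "rz": 0}
    - {"tx": 0.0125, "ty": 0.031, "tz": 0, "rx": 0, "ry": 0, "rz": 0}
    - {"tx": 0.0125, "ty": 0.031, "tz": 0, "rx": 0, "ry": 0, "rz": 0}
    - {"tx": 0.0125, "ty": 0.031, "tz": 0, "rx": 0, "ry": 0, "rz": 0}
    - {"tx": 0.0125, "ty": 0.031, "tz": 0, "rx": 0, "ry": 0, "rz": 0}
    - {"tx": 0.0125, "ty": 0.031, "tz": 0, "rx": 0, "ry": 0, "rz": 0}
    - {"tx": 0.0125, "ty": 0.031, "tz": 0, "rx": 0, "ry": 0, "rz": 0}
    - {"tx": 0.0125, "ty": 0.031, "tz": 0, "rx": 0, "ry": 0, "rz": 0}
    - {"tx": 0.0125, "ty": 0.031, "tz": 0, "rx": 0, "ry": 0, "rz": 0}
    - {"tx": 0.0125, "ty": 0.031, "tz": 0, "rx": 0, "ry": 0, "rz": 0}
    - {"tx": 0.0125, "ty": 0.031, "tz": 0, "rx": 0, "ry": 0, "rz": 0}
    - {"tx": 0.0125, "ty": 0.02, "tz": 0, "rx": 0, "ry": 0, "rz": 0}

```text
t: 2.77
ee_pos: [0.6283, -0.056, 0.3122]
tool_rot: [3.124, 0.333, -0.002]
contact_force: [-0.1, 0.8, 0.6]
width: 0.999
grasp_force: 0.0
```

```bash
python3 -c "
from h import *
delta([.632,-.061,.213],down(.215))
im=optics.snapshot('side'); cv2.imwrite('pics/s1.png',cv2.resize(im[100:340,180:500],None,fx=2.4,fy=2.4,interpolation=cv2.INTER_CUBIC))"
```

```text
t 2.7667 pos [ 0.6283 -0.056   0.3122] q [ 0.1673  0.3454  0.2409  0.0001 -1.4679  1.616 ] F [-0.1177  0.7883  0.5665] w 0.9992048843316891 g 0.0
axes x,y,z: [[0.9774868431497027, 0.21099052049495187, -0.0015721738128493972], [0.21099080950665766, -0.9774880449216873, 1.8409315273426526e-05], [-0.001532896915587736, -0.0003497090889294321, -0.9999987639645359]]
shift [0.0027 0.0057 0.0992]
turn deg [ 0.0009  0.0901 -0.1382]
```

View pics/s1.png

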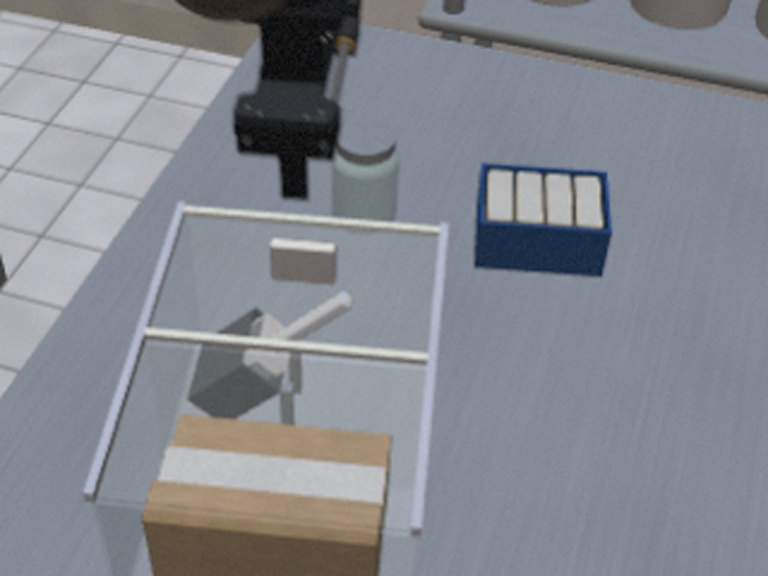

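The gripper hangs above the fin, with a fingertip at crop (295,195) and the fin's top at (303,243). I'll go down and close on it.

Request:
step_arm:
  increments:
    - {"tx": 0.0015, "ty": 0.003, "tz": 0.014, "rx": 0, "ry": 0, "rz": 0}
    - {"tx": 0.0015, "ty": 0.003, "tz": 0.014, "rx": 0, "ry": 0, "rz": 0}
    - {"tx": 0, "ty": 0, "tz": 0.014, "rx": 0, "ry": 0, "rz": 0}
    - {"tx": 0, "ty": 0, "tz": 0.014, "rx": 0, "ry": 0, "rz": 0}
    - {"tx": 0, "ty": 0, "tz": 0.014, "rx": 0, "ry": 0, "rz": 0}
    - {"tx": 0, "ty": 0, "tz": 0.014, "rx": 0, "ry": 0, "rz": 0}
    - {"tx": 0, "ty": 0, "tz": 0.014, "rx": 0, "ry": 0, "rz": 0}
    - {"tx": 0, "ty": 0, "tz": 0, "rx": 0, "ry": 0, "rz": 0}

```text
t: 3.48
ee_pos: [0.6296, -0.0582, 0.211]
tool_rot: [-3.122, -0.336, 0.012]
contact_force: [0.1, -0.4, -0.8]
width: 1.002
grasp_force: 0.0
```

Request:
step_arm:
  increments:
    - {"tx": 0, "ty": 0, "tz": 0, "rx": 0, "ry": 0, "rz": 0}
    - {"tx": 0, "ty": 0, "tz": 0, "rx": 0, "ry": 0, "rz": 0}
    - {"tx": 0, "ty": 0, "tz": 0, "rx": 0, "ry": 0, "rz": 0}
    - {"tx": 0, "ty": 0, "tz": 0, "rx": 0, "ry": 0, "rz": 0}
    - {"tx": 0, "ty": 0, "tz": 0, "rx": 0, "ry": 0, "rz": 0}
    - {"tx": 0, "ty": 0, "tz": 0, "rx": 0, "ry": 0, "rz": 0}
    - {"tx": 0, "ty": 0, "tz": 0, "rx": 0, "ry": 0, "rz": 0}
    - {"tx": 0, "ty": 0, "tz": 0, "rx": 0, "ry": 0, "rz": 0}
    - {"tx": 0, "ty": 0, "tz": 0, "rx": 0, "ry": 0, "rz": 0}
    - {"tx": 0, "ty": 0, "tz": 0, "rx": 0, "ry": 0, "rz": 0}
  gripper: 0.0
  newtons: 10

```text
t: 4.32
ee_pos: [0.632, -0.0586, 0.2151]
tool_rot: [3.123, 0.336, 0.0]
contact_force: [0.5, -0.1, -0.1]
width: 0.332
grasp_force: 0.0
```

Request:
step_arm:
  increments:
    - {"tx": 0, "ty": 0, "tz": 0, "rx": 0, "ry": 0, "rz": 0}
    - {"tx": 0, "ty": 0, "tz": 0, "rx": 0, "ry": 0, "rz": 0}
    - {"tx": 0, "ty": 0, "tz": 0, "rx": 0, "ry": 0, "rz": 0}
    - {"tx": 0, "ty": 0, "tz": 0, "rx": 0, "ry": 0, "rz": 0}
    - {"tx": 0, "ty": 0, "tz": 0, "rx": 0, "ry": 0, "rz": 0}
    - {"tx": 0, "ty": 0, "tz": 0, "rx": 0, "ry": 0, "rz": 0}

```text
t: 4.82
ee_pos: [0.632, -0.0586, 0.215]
tool_rot: [3.124, 0.336, -0.0]
contact_force: [-1.0, -0.6, -0.1]
width: 0.007
grasp_force: 0.0
```

```bash
python3 -c "
from h import *
delta([.632,-.061,.213],down(.215))
im=optics.snapshot('side'); cv2.imwrite('pics/s2.png',im)
im=optics.snapshot('top'); cv2.imwrite('pics/t2.png',im)"
```

```text
t 4.8167 pos [ 0.632  -0.0586  0.215 ] q [ 0.162   0.3881  0.0687 -0.     -1.2513  1.6233] F [-0.9977 -0.5546 -0.0983] w 0.007273751111577074 g 0.0
axes x,y,z: [[0.9770622612195919, 0.21295383891865394, -1.3793693204426417e-05], [0.21295383892009923, -0.9770622613156675, -1.3808840930848053e-06], [-1.3771361642935544e-05, -1.5882101862970856e-06, -0.9999999999039136]]
shift [-0.0005  0.0023  0.002 ]
turn deg [-0.0001  0.0008 -0.0231]
```

```bash
python3 -c "
from h import *
a=cv2.imread('pics/s2.png')[100:340,200:400]; b=cv2.imread('pics/t2.png')[130:330,280:440]
a=cv2.resize(a,(400,480),interpolation=cv2.INTER_CUBIC); b=cv2.resize(b,(384,480),interpolation=cv2.INTER_CUBIC)
cv2.imwrite('pics/st2.png',np.hstack([a,b]))
print(proj('side',[.632,-.0586,.215]),proj('top',[.632,-.0586,.215]))"
```

```text
[[305.58605012 210.33382116]] [[361.62698527 222.07495633]]
```

View pics/st2.png

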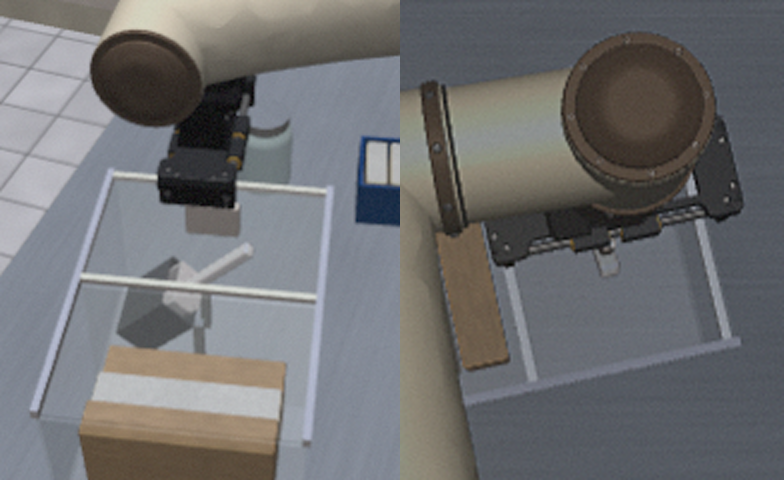

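The side half shows the fin at composite (213,220), unmoved and below the gripper body, with no fingers in front of it. The top half shows the gripper over the bay. The fingers closed on nothing, so I'll check the TCP reading against the picture taken before the descent.

```bash
python3 - <<'E'
from h import *
np.set_printoptions(precision=1,suppress=True)
R=down(.213); tcp=np.array([.6283,-.056,.3122])
for y in (-.0585,-.0435,0,.0435,.0585):
    for x in (-.0095,.0095): 
        p=proj("side",tcp+R.apply([x,y,0]))[0]; print(y,x,p,(p-[180,100])*2.4)
d=cv2.imread("pics/s1.png")[130:240,200:420]
cv2.imwrite("pics/s1z.png",cv2.resize(d,None,fx=3,fy=3,interpolation=cv2.INTER_CUBIC))
E
```

```text
-0.0585 -0.0095 [306.6 196.1] [303.8 230.7]
-0.0585 0.0095 [297.1 195.3] [281.1 228.8]
-0.0435 -0.0095 [307.6 191.2] [306.3 218.9]
-0.0435 0.0095 [298.3 190.4] [283.8 217. ]
0 -0.0095 [310.6 177.5] [313.3 186. ]
0 0.0095 [301.5 176.8] [291.5 184.2]
0.0435 -0.0095 [313.3 164.5] [320.  154.9]
0.0435 0.0095 [304.5 163.9] [298.8 153.2]
0.0585 -0.0095 [314.2 160.2] [322.2 144.6]
0.0585 0.0095 [305.5 159.6] [301.2 143. ]
```

View pics/s1z.png

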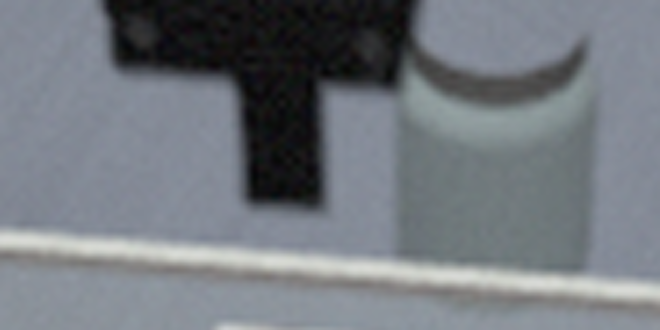

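```bash
python3 - <<'E'
from h import *
np.set_printoptions(precision=1,suppress=True)
R=down(.213); tcp=np.array([.632,-.0586,.215])
for n,f in (("side",lambda p:(p-[200,100])*2),("top",lambda p:(p-[280,130])*2.4+[400,0])):
  for y in (-.095,.095):
    for x in (-.0375,.0375):
      for z in (-.07,-.1): print(n,x,y,z,f(proj(n,tcp+R.apply([x,y,z]))[0]))
a=cv2.imread('pics/s2.png')[110:240,240:370]; b=cv2.imread('pics/t2.png')[140:270,300:430]
cv2.imwrite('pics/z.png',np.clip(np.hstack([cv2.resize(i,(400,400),interpolation=cv2.INTER_CUBIC) for i in (a,b)]).astype(float)*1.8,0,255))
E
```

```text
side -0.0375 -0.095 -0.07 [233.9 237.1]
side -0.0375 -0.095 -0.1 [233.8 214.8]
side 0.0375 -0.095 -0.07 [159.1 230.6]
side 0.0375 -0.095 -0.1 [157.4 208.2]
side -0.0375 0.095 -0.07 [255.4 120.1]
side -0.0375 0.095 -0.1 [255.8  98.1]
side 0.0375 0.095 -0.07 [189.1 115. ]
side 0.0375 0.095 -0.1 [188.2  93. ]
top -0.0375 -0.095 -0.07 [494.1 278.4]
top -0.0375 -0.095 -0.1 [493.2 274.2]
top 0.0375 -0.095 -0.07 [474.4 187. ]
top 0.0375 -0.095 -0.1 [472.9 179.9]
top -0.0375 0.095 -0.07 [728.4 227.9]
top -0.0375 0.095 -0.1 [734.8 222.1]
top 0.0375 0.095 -0.07 [706.7 137.2]
top 0.0375 0.095 -0.1 [712.5 128.6][ WARN:0@0.184] global loadsave.cpp:1063 imwrite_ Unsupported depth image for selected encoder is fallbacked to CV_8U.
```

View pics/z.png

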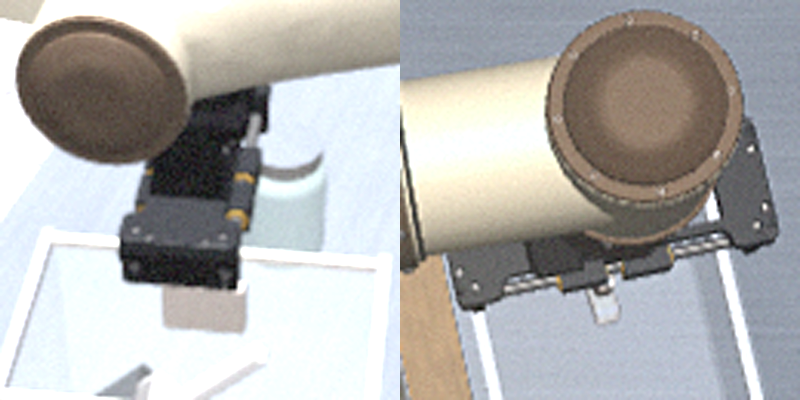

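The zoomed side half shows the near end block with its top corner towards the robot at (240,243) and its bottom one at (237,287). In the top half the same corner is at (470,307) and the far one at (775,240). Both halves disagree with the predictions, so I'll triangulate.

```bash
python3 - <<'E'
from h import *
np.set_printoptions(precision=4,suppress=True)
S=lambda x,y:(240+x*.325,110+y*.325); T=lambda x,y:(300+(x-400)*.325,140+y*.325)
R=down(.213); tcp=np.array([.632,-.0586,.215])
for s in ((240,243),(237,287)):
    p,e=tri(T(470,307),S(*s)); print(p,e,"tool frame",R.inv().apply(p-tcp))
for z in (.30,.31,.32,.33,.34):
    q=plane("top",[T(470,307),T(775,240),T(745,120)],z); print(z,R.inv().apply(q-tcp)[:,:2].tolist(),np.linalg.norm(q[0]-q[1]),np.linalg.norm(q[2]-q[1]))
# fin again (side top edge ends, in top: fin front end)
# finger tip in s1
print(manip.observe()["width"])
E
```

```text
[0.5774 0.0182 0.3547] 0.0027727508354247025 tool frame [-0.0372 -0.0866 -0.1397]
[0.5806 0.0185 0.318 ] 0.0053093032387039885 tool frame [-0.034  -0.0862 -0.103 ]
0.3 [[-0.029103443070917133, -0.08608568476751703], [-0.028369022617362998, 0.10432020312598808], [0.04823944597363689, 0.10361088417508126]] 0.19040730426618785 0.07661175231798534
0.31 [[-0.030321827569356852, -0.08617809182456042], [-0.029595091220979145, 0.10223561453082161], [0.04621183715254468, 0.10153371705271833]] 0.1884151079088197 0.07581017774348203
0.32 [[-0.03154021206779657, -0.08627049888160379], [-0.0308211598245954, 0.10015102593565511], [0.04418422833145245, 0.09945654993035538]] 0.18642291155145155 0.07500860316897882
0.33 [[-0.032758596566236295, -0.08636290593864715], [-0.03204722842821154, 0.0980664373404886], [0.04215661951036023, 0.09737938280799242]] 0.1844307151940834 0.0742070285944755
0.34 [[-0.03397698106467601, -0.08645531299569052], [-0.033273297031827694, 0.09598184874532216], [0.04012901068926801, 0.0953022156856295]] 0.18243851883671527 0.0734054540199722
0.0027208971685377652
```

The gripper end block's underside triangulates to z≈0.318, where the TCP reading implies 0.285. The fingertip in the earlier picture also sits about 35 mm too high. So the true tip is probably about 33 mm above the reading, and the fingers closed just above the fin. To confirm, I'll lower the shut fingers gently until they touch the fin's top at 0.240.

Request:
step_arm:
  increments:
    - {"tx": 0, "ty": 0.002, "tz": 0.001, "rx": 0, "ry": 0, "rz": 0}
    - {"tx": 0, "ty": 0, "tz": 0.001, "rx": 0, "ry": 0, "rz": 0}
    - {"tx": 0, "ty": 0, "tz": 0.001, "rx": 0, "ry": 0, "rz": 0}
    - {"tx": 0, "ty": 0, "tz": 0.001, "rx": 0, "ry": 0, "rz": 0}
    - {"tx": 0, "ty": 0, "tz": 0, "rx": 0, "ry": 0, "rz": 0}

```text
t: 5.33
ee_pos: [0.6324, -0.0606, 0.2111]
tool_rot: [3.123, 0.337, -0.0]
contact_force: [-0.3, -0.0, -0.4]
width: 0.006
grasp_force: 0.0
```

Request:
step_arm:
  increments:
    - {"tx": 0, "ty": 0, "tz": 0.001, "rx": 0, "ry": 0, "rz": 0}
    - {"tx": 0, "ty": 0, "tz": 0.001, "rx": 0, "ry": 0, "rz": 0}
    - {"tx": 0, "ty": 0, "tz": 0, "rx": 0, "ry": 0, "rz": 0}

```text
t: 5.58
ee_pos: [0.6326, -0.0608, 0.211]
tool_rot: [3.122, 0.337, 0.002]
contact_force: [-2.3, 0.8, 7.0]
width: 0.002
grasp_force: 3.1
```

Contact came at a reading of 0.211 with the fin's top at 0.240, so the true tip is about 29 mm above the reading. I'll rise, open partway and go down to a reading of about 0.183.

Request:
step_arm:
  increments:
    - {"tx": 0, "ty": 0, "tz": -0.008, "rx": 0, "ry": 0, "rz": 0}
    - {"tx": 0, "ty": 0, "tz": 0, "rx": 0, "ry": 0, "rz": 0}
    - {"tx": 0, "ty": 0, "tz": 0, "rx": 0, "ry": 0, "rz": 0}
    - {"tx": 0, "ty": 0, "tz": 0, "rx": 0, "ry": 0, "rz": 0}
    - {"tx": 0, "ty": 0, "tz": 0, "rx": 0, "ry": 0, "rz": 0}
    - {"tx": 0, "ty": 0, "tz": 0, "rx": 0, "ry": 0, "rz": 0}
    - {"tx": 0, "ty": 0, "tz": 0, "rx": 0, "ry": 0, "rz": 0}
    - {"tx": 0, "ty": 0, "tz": 0, "rx": 0, "ry": 0, "rz": 0}
    - {"tx": 0, "ty": 0, "tz": 0, "rx": 0, "ry": 0, "rz": 0}
  gripper: 0.55

```text
t: 6.33
ee_pos: [0.6324, -0.0606, 0.2169]
tool_rot: [3.124, 0.336, -0.0]
contact_force: [-0.0, 0.3, 0.1]
width: 0.533
grasp_force: 0.0
```

Request:
step_arm:
  increments:
    - {"tx": 0, "ty": 0, "tz": 0.009, "rx": 0, "ry": 0, "rz": 0}
    - {"tx": 0, "ty": 0, "tz": 0.009, "rx": 0, "ry": 0, "rz": 0}
    - {"tx": 0, "ty": 0, "tz": 0.009, "rx": 0, "ry": 0, "rz": 0}
    - {"tx": 0, "ty": 0, "tz": 0.007, "rx": 0, "ry": 0, "rz": 0}
    - {"tx": 0, "ty": 0, "tz": 0, "rx": 0, "ry": 0, "rz": 0}

```text
t: 6.75
ee_pos: [0.6309, -0.0605, 0.1801]
tool_rot: [-3.123, -0.336, 0.008]
contact_force: [0.2, 0.7, -0.6]
width: 0.551
grasp_force: 0.0
```

Request:
step_arm:
  increments:
    - {"tx": 0, "ty": 0, "tz": 0, "rx": 0, "ry": 0, "rz": 0}
    - {"tx": 0, "ty": 0, "tz": 0, "rx": 0, "ry": 0, "rz": 0}
    - {"tx": 0, "ty": 0, "tz": 0, "rx": 0, "ry": 0, "rz": 0}
    - {"tx": 0, "ty": 0, "tz": 0, "rx": 0, "ry": 0, "rz": 0}
    - {"tx": 0, "ty": 0, "tz": 0, "rx": 0, "ry": 0, "rz": 0}
    - {"tx": 0, "ty": 0, "tz": 0, "rx": 0, "ry": 0, "rz": 0}
    - {"tx": 0, "ty": 0, "tz": 0, "rx": 0, "ry": 0, "rz": 0}
  gripper: 0.0
  newtons: 10

```text
t: 7.33
ee_pos: [0.6325, -0.0606, 0.1833]
tool_rot: [3.123, 0.336, 0.001]
contact_force: [-0.4, 0.2, 0.3]
width: 0.135
grasp_force: 10.0
```

The fin is gripped (11.7 mm). Now I'll slide it towards bin +y, which is tool −y.

Request:
step_arm:
  increments:
    - {"tx": 0, "ty": -0.008, "tz": 0, "rx": 0, "ry": 0, "rz": 0}
    - {"tx": 0, "ty": -0.014, "tz": 0, "rx": 0, "ry": 0, "rz": 0}
    - {"tx": 0, "ty": -0.014, "tz": 0, "rx": 0, "ry": 0, "rz": 0}
    - {"tx": 0, "ty": -0.014, "tz": 0, "rx": 0, "ry": 0, "rz": 0}
    - {"tx": 0, "ty": -0.014, "tz": 0, "rx": 0, "ry": 0, "rz": 0}
    - {"tx": 0, "ty": -0.014, "tz": 0, "rx": 0, "ry": 0, "rz": 0}
    - {"tx": 0, "ty": -0.014, "tz": 0, "rx": 0, "ry": 0, "rz": 0}
    - {"tx": 0, "ty": -0.014, "tz": 0, "rx": 0, "ry": 0, "rz": 0}
    - {"tx": 0, "ty": -0.014, "tz": 0, "rx": 0, "ry": 0, "rz": 0}
    - {"tx": 0, "ty": -0.014, "tz": 0, "rx": 0, "ry": 0, "rz": 0}
    - {"tx": 0, "ty": -0.014, "tz": 0, "rx": 0, "ry": 0, "rz": 0}
    - {"tx": 0, "ty": -0.007, "tz": 0, "rx": 0, "ry": 0, "rz": 0}

```text
t: 8.33
ee_pos: [0.599, 0.0929, 0.1833]
tool_rot: [-3.123, -0.338, -0.0]
contact_force: [1.1, -2.0, 1.6]
width: 0.137
grasp_force: 10.0
```

Request:
step_arm:
  increments:
    - {"tx": 0, "ty": -0.003, "tz": 0, "rx": 0, "ry": 0, "rz": 0}
    - {"tx": 0, "ty": -0.003, "tz": 0, "rx": 0, "ry": 0, "rz": 0}
    - {"tx": 0, "ty": 0, "tz": 0, "rx": 0, "ry": 0, "rz": 0}
    - {"tx": 0, "ty": 0, "tz": 0, "rx": 0, "ry": 0, "rz": 0}

```text
t: 8.67
ee_pos: [0.5981, 0.0972, 0.1833]
tool_rot: [-3.123, -0.336, -0.0]
contact_force: [-0.9, 1.6, 2.9]
width: 0.134
grasp_force: 10.0
```

Request:
step_arm:
  increments:
    - {"tx": 0, "ty": -0.002, "tz": 0, "rx": 0, "ry": 0, "rz": 0}
    - {"tx": 0, "ty": -0.001, "tz": 0, "rx": 0, "ry": 0, "rz": 0}
    - {"tx": 0, "ty": 0, "tz": 0, "rx": 0, "ry": 0, "rz": 0}

```text
t: 8.92
ee_pos: [0.5977, 0.0993, 0.1833]
tool_rot: [3.123, 0.336, 0.0]
contact_force: [0.5, -1.3, 4.3]
width: 0.137
grasp_force: 10.0
```

Request:
step_arm:
  increments:
    - {"tx": 0, "ty": -0.002, "tz": 0, "rx": 0, "ry": 0, "rz": 0}
    - {"tx": 0, "ty": 0, "tz": 0, "rx": 0, "ry": 0, "rz": 0}
    - {"tx": 0, "ty": 0, "tz": 0, "rx": 0, "ry": 0, "rz": 0}

```text
t: 9.17
ee_pos: [0.5972, 0.1015, 0.1833]
tool_rot: [3.123, 0.336, 0.0]
contact_force: [0.8, -1.1, 5.7]
width: 0.142
grasp_force: 10.0
```

The lid has moved 166 mm from its start, so it is fully open. Now I'll release and rise, then look at the scoop again.

Request:
step_arm:
  increments:
    - {"tx": 0, "ty": 0, "tz": 0, "rx": 0, "ry": 0, "rz": 0}
    - {"tx": 0, "ty": 0, "tz": 0, "rx": 0, "ry": 0, "rz": 0}
    - {"tx": 0, "ty": 0, "tz": 0, "rx": 0, "ry": 0, "rz": 0}
    - {"tx": 0, "ty": 0, "tz": -0.02, "rx": 0, "ry": 0, "rz": 0}
    - {"tx": 0, "ty": 0, "tz": -0.02, "rx": 0, "ry": 0, "rz": 0}
    - {"tx": 0, "ty": 0, "tz": -0.02, "rx": 0, "ry": 0, "rz": 0}
    - {"tx": 0, "ty": 0, "tz": -0.02, "rx": 0, "ry": 0, "rz": 0}
    - {"tx": -0.02, "ty": 0, "tz": -0.02, "rx": 0, "ry": 0, "rz": 0}
    - {"tx": -0.02, "ty": 0, "tz": -0.01, "rx": 0, "ry": 0, "rz": 0}
  gripper: 0.8

```text
t: 9.92
ee_pos: [0.5586, 0.0935, 0.2942]
tool_rot: [-3.123, -0.336, -0.003]
contact_force: [-0.4, -0.8, 0.4]
width: 0.729
grasp_force: 0.0
```

```bash
python3 - <<'E'
from h import *
delta([.6,-.07,.3])
im=optics.snapshot('top'); cv2.imwrite('pics/t3.png',im)
im2=optics.snapshot('side'); cv2.imwrite('pics/s3.png',im2)
a=im[170:270,320:420]; b=im2[170:300,240:370]
cv2.imwrite('pics/ts3.png',np.hstack([cv2.resize(i,(400,400),interpolation=cv2.INTER_CUBIC) for i in (a,b)]))
E
```

```text
t 9.9167 pos [0.5586 0.0935 0.2942] q [ 0.452   0.23    0.038   0.0002 -1.3771  1.3333] F [-0.4465 -0.7592  0.4392] w 0.7286377562430276 g 0.0
axes x,y,z: [[0.9770795227529615, 0.21286788899026943, 0.0016935328964918467], [0.21286846829715073, -0.9770808498664846, -0.00016741867701056367], [0.00161908050142832, 0.0005240811147204701, -0.9999985519576092]]
shift [ 0.0056  0.1686 -0.0058]
```

View pics/ts3.png

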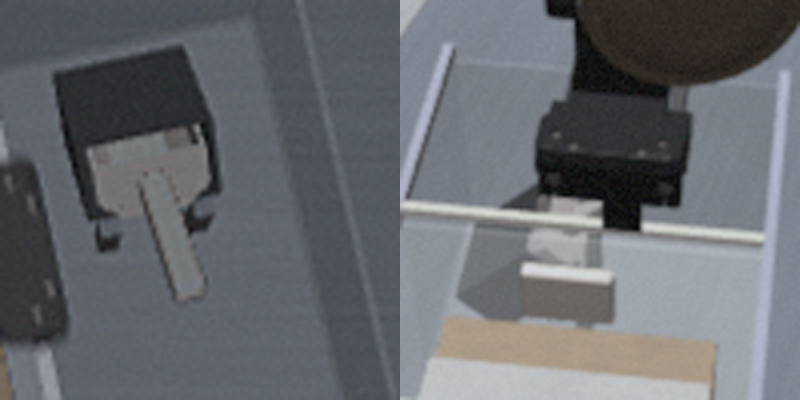

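The top half shows the open bay with the handle running from crop (150,172) to its end at about (192,297). Its width spans (178,301)-(206,291). The lid strip and the fin are over the left bay. In the side half the gripper hides the handle and the fin is at (567,290).

```bash
python3 - <<'E'
from h import *
np.set_printoptions(precision=4,suppress=True)
T=lambda x,y:(320+x/4,170+y/4)
th=.215;R2=np.array([[np.cos(th),-np.sin(th)],[np.sin(th),np.cos(th)]]);o=np.array([.6251,.0227])
e=plane("top",[T(192,296)],.170)[0]; bx=R2[:,0]
ec=e[:2]+.005*bx; hp=ec+.035*.7071*bx
print("end centre",ec,"bin",R2.T@(ec-o)," handle point",hp,"bin",R2.T@(hp-o))
m=plane("top",[T(151,172)],.105)[0]; d=ec-m[:2]; print("axis angle",np.arctan2(-d[1],-d[0]))
fin=plane("side",[(240+(567-400)*.325,170+271*.325)],.24)[0]; print("fin now",fin,R2.T@(fin[:2]-o))
delta([*hp,.134-.029],down(th))
E
```

```text
end centre [ 0.5969 -0.0734] bin [-0.0481 -0.0878]  handle point [ 0.621  -0.0681] bin [-0.0233 -0.0878]
axis angle 0.2263033572411083
fin now [0.5956 0.1018 0.24  ] [-0.012   0.0835]
t 10.0167 pos [0.5571 0.0931 0.2958] q [ 0.4524  0.2249  0.0354 -0.0001 -1.3767  1.3335] F [ 0.3739 -0.4065  0.3796] w 0.7748094225590259 g 0.0
axes x,y,z: [[0.9769465363436389, 0.21343946683978868, 0.004365675355934915], [0.21344639461740314, -0.9769540616699874, -0.001182375298330906], [0.004012698717632898, 0.0020869551171570112, -0.9999897713813579]]
shift [0.0272 0.1714 0.1907]
turn deg [-0.0678 -0.2501  0.0057]
```

Request:
step_arm:
  increments:
    - {"tx": 0.0025, "ty": 0.017, "tz": 0, "rx": 0, "ry": 0, "rz": 0}
    - {"tx": 0.0025, "ty": 0.017, "tz": 0, "rx": 0, "ry": 0, "rz": 0}
    - {"tx": 0.0025, "ty": 0.017, "tz": 0, "rx": 0, "ry": 0, "rz": 0}
    - {"tx": 0.0025, "ty": 0.017, "tz": 0, "rx": 0, "ry": 0, "rz": 0}
    - {"tx": 0.0025, "ty": 0.017, "tz": 0, "rx": 0, "ry": 0, "rz": 0}
    - {"tx": 0.0025, "ty": 0.017, "tz": 0, "rx": 0, "ry": 0, "rz": 0}
    - {"tx": 0.0025, "ty": 0.017, "tz": 0, "rx": 0, "ry": 0, "rz": 0}
    - {"tx": 0.0025, "ty": 0.017, "tz": 0, "rx": 0, "ry": 0, "rz": 0}
    - {"tx": 0.0025, "ty": 0.017, "tz": 0.015, "rx": 0, "ry": 0, "rz": 0}
    - {"tx": 0.0025, "ty": 0.018, "tz": 0.015, "rx": 0, "ry": 0, "rz": 0}
    - {"tx": 0, "ty": 0, "tz": 0.015, "rx": 0, "ry": 0, "rz": 0}
    - {"tx": 0, "ty": 0, "tz": 0.015, "rx": 0, "ry": 0, "rz": 0}

```text
t: 11.02
ee_pos: [0.6188, -0.0695, 0.2303]
tool_rot: [-3.123, -0.333, 0.004]
contact_force: [0.2, -0.1, 0.1]
width: 0.8
grasp_force: 0.0
```

Request:
step_arm:
  increments:
    - {"tx": 0, "ty": 0, "tz": 0.015, "rx": 0, "ry": 0, "rz": 0}
    - {"tx": 0, "ty": 0, "tz": 0.015, "rx": 0, "ry": 0, "rz": 0}
    - {"tx": 0, "ty": 0, "tz": 0, "rx": 0, "ry": 0, "rz": 0}
    - {"tx": 0, "ty": 0, "tz": 0, "rx": 0, "ry": 0, "rz": 0}

```text
t: 11.35
ee_pos: [0.6183, -0.0686, 0.2013]
tool_rot: [3.124, 0.336, -0.006]
contact_force: [-0.8, 0.3, 1.0]
width: 0.8
grasp_force: 0.0
```

```bash
python3 - <<'E'
from h import *
delta([.6175,-.0688,.1085],down(.215))
E
```

```text
t 11.35 pos [ 0.6183 -0.0686  0.2013] q [ 0.1492  0.3766  0.0165 -0.0002 -1.2143  1.6363] F [-0.753   0.2654  1.0361] w 0.8003605030607821 g 0.0
axes x,y,z: [[0.9770496516014215, 0.2129820477145244, -0.0035532600339308286], [0.2129820526196839, -0.9770560371822103, -0.0003814022826754062], [-0.0035529660069975842, -0.00038413164811008314, -0.9999936144173271]]
shift [-0.0005  0.      0.0928]
turn deg [-0.0219  0.2036 -0.0214]
```

Request:
step_arm:
  increments:
    - {"tx": 0, "ty": 0, "tz": 0.015, "rx": 0, "ry": 0, "rz": 0}
    - {"tx": 0, "ty": 0, "tz": 0.015, "rx": 0, "ry": 0, "rz": 0}
    - {"tx": 0, "ty": 0, "tz": 0.015, "rx": 0, "ry": 0, "rz": 0}
    - {"tx": 0, "ty": 0, "tz": 0.014, "rx": 0, "ry": 0, "rz": 0}
    - {"tx": 0, "ty": 0, "tz": 0.01, "rx": 0, "ry": 0, "rz": 0}
    - {"tx": 0, "ty": 0, "tz": 0.008, "rx": 0, "ry": 0, "rz": 0}
    - {"tx": 0, "ty": 0, "tz": 0.004, "rx": 0, "ry": 0, "rz": 0}
    - {"tx": 0, "ty": 0, "tz": 0, "rx": 0, "ry": 0, "rz": 0}

```text
t: 12.02
ee_pos: [0.6187, -0.0686, 0.1216]
tool_rot: [3.124, 0.337, -0.001]
contact_force: [-0.0, 0.2, 0.7]
width: 0.801
grasp_force: 0.0
```

Request:
step_arm:
  increments:
    - {"tx": 0, "ty": 0, "tz": 0.003, "rx": 0, "ry": 0, "rz": 0}
    - {"tx": 0, "ty": 0, "tz": 0.003, "rx": 0, "ry": 0, "rz": 0}
    - {"tx": 0, "ty": 0, "tz": 0.003, "rx": 0, "ry": 0, "rz": 0}
    - {"tx": 0, "ty": 0, "tz": 0, "rx": 0, "ry": 0, "rz": 0}
    - {"tx": 0, "ty": 0, "tz": 0, "rx": 0, "ry": 0, "rz": 0}

```text
t: 12.43
ee_pos: [0.6188, -0.0687, 0.1131]
tool_rot: [3.123, 0.337, 0.0]
contact_force: [1.2, -0.1, 0.0]
width: 0.798
grasp_force: 0.0
```

Request:
step_arm:
  increments:
    - {"tx": 0, "ty": 0, "tz": 0.003, "rx": 0, "ry": 0, "rz": 0}
    - {"tx": 0, "ty": 0, "tz": 0.001, "rx": 0, "ry": 0, "rz": 0}
    - {"tx": 0, "ty": 0, "tz": 0, "rx": 0, "ry": 0, "rz": 0}
    - {"tx": 0, "ty": 0, "tz": 0, "rx": 0, "ry": 0, "rz": 0}
    - {"tx": 0, "ty": 0, "tz": 0, "rx": 0, "ry": 0, "rz": 0}
    - {"tx": 0, "ty": 0, "tz": 0, "rx": 0, "ry": 0, "rz": 0}
    - {"tx": 0, "ty": 0, "tz": 0, "rx": 0, "ry": 0, "rz": 0}
    - {"tx": 0, "ty": 0, "tz": 0, "rx": 0, "ry": 0, "rz": 0}
    - {"tx": 0, "ty": 0, "tz": 0, "rx": 0, "ry": 0, "rz": 0}
    - {"tx": 0, "ty": 0, "tz": 0, "rx": 0, "ry": 0, "rz": 0}
    - {"tx": 0, "ty": 0, "tz": 0, "rx": 0, "ry": 0, "rz": 0}
    - {"tx": 0, "ty": 0, "tz": 0, "rx": 0, "ry": 0, "rz": 0}
  gripper: 0.0
  newtons: 55

```text
t: 13.43
ee_pos: [0.6189, -0.0685, 0.109]
tool_rot: [-3.123, -0.336, -0.0]
contact_force: [0.2, -0.0, -0.3]
width: 0.203
grasp_force: 54.9
```

The handle is gripped (17.7 mm, 55 N). Now I'll draw it out along the slope.

Request:
step_arm:
  increments:
    - {"tx": -0.003, "ty": 0, "tz": -0.003, "rx": 0, "ry": 0, "rz": 0}
    - {"tx": -0.005, "ty": 0, "tz": -0.005, "rx": 0, "ry": 0, "rz": 0}
    - {"tx": -0.005, "ty": 0, "tz": -0.005, "rx": 0, "ry": 0, "rz": 0}
    - {"tx": -0.005, "ty": 0, "tz": -0.005, "rx": 0, "ry": 0, "rz": 0}

```text
t: 13.77
ee_pos: [0.6006, -0.0726, 0.1276]
tool_rot: [3.124, 0.336, -0.0]
contact_force: [1.4, 1.1, -1.3]
width: 0.202
grasp_force: 54.9
```

Request:
step_arm:
  increments:
    - {"tx": -0.006, "ty": 0, "tz": -0.006, "rx": 0, "ry": 0, "rz": 0}
    - {"tx": -0.006, "ty": 0, "tz": -0.006, "rx": 0, "ry": 0, "rz": 0}
    - {"tx": -0.006, "ty": 0, "tz": -0.006, "rx": 0, "ry": 0, "rz": 0}
    - {"tx": -0.006, "ty": 0, "tz": -0.006, "rx": 0, "ry": 0, "rz": 0}
    - {"tx": -0.006, "ty": 0, "tz": -0.006, "rx": 0, "ry": 0, "rz": 0}
    - {"tx": -0.006, "ty": 0, "tz": -0.006, "rx": 0, "ry": 0, "rz": 0}
    - {"tx": -0.006, "ty": 0, "tz": -0.006, "rx": 0, "ry": 0, "rz": 0}
    - {"tx": -0.006, "ty": 0, "tz": -0.006, "rx": 0, "ry": 0, "rz": 0}
    - {"tx": 0, "ty": 0, "tz": 0, "rx": 0, "ry": 0, "rz": 0}
    - {"tx": 0, "ty": 0, "tz": 0, "rx": 0, "ry": 0, "rz": 0}

```text
t: 14.6
ee_pos: [0.5542, -0.0827, 0.1756]
tool_rot: [-3.123, -0.336, -0.001]
contact_force: [0.5, 0.3, -1.5]
width: 0.2
grasp_force: 54.9
```

Request:
step_arm:
  increments:
    - {"tx": 0, "ty": 0, "tz": -0.008, "rx": 0, "ry": 0, "rz": 0}
    - {"tx": 0, "ty": 0, "tz": -0.016, "rx": 0, "ry": 0, "rz": 0}
    - {"tx": 0, "ty": 0, "tz": -0.017, "rx": 0, "ry": 0, "rz": 0}
    - {"tx": 0, "ty": 0, "tz": -0.017, "rx": 0, "ry": 0, "rz": 0}
    - {"tx": 0, "ty": 0, "tz": -0.017, "rx": 0, "ry": 0, "rz": 0}
    - {"tx": 0, "ty": 0, "tz": -0.017, "rx": 0, "ry": 0, "rz": 0}
    - {"tx": 0, "ty": 0, "tz": -0.017, "rx": 0, "ry": 0, "rz": 0}
    - {"tx": 0, "ty": 0, "tz": -0.017, "rx": 0, "ry": 0, "rz": 0}
    - {"tx": 0, "ty": 0, "tz": -0.017, "rx": 0, "ry": 0, "rz": 0}
    - {"tx": 0, "ty": 0, "tz": -0.017, "rx": 0, "ry": 0, "rz": 0}
    - {"tx": 0, "ty": 0, "tz": -0.01, "rx": 0, "ry": 0, "rz": 0}
    - {"tx": 0, "ty": 0, "tz": 0, "rx": 0, "ry": 0, "rz": 0}

```text
t: 15.6
ee_pos: [0.5556, -0.0828, 0.3476]
tool_rot: [3.123, 0.337, 0.007]
contact_force: [0.2, 0.2, -2.6]
width: 0.2
grasp_force: 54.9
```

```bash
python3 - <<'E'
from h import *
delta([.55,-.08,.35],down(.215)*Rn.from_euler("y",-45,degrees=True))
a=optics.snapshot('side')
b=optics.snapshot('top')
cv2.imwrite('pics/s4f.png',a);cv2.imwrite('pics/t4f.png',b)
cv2.imwrite('pics/ts4.png',np.hstack([cv2.resize(i,(400,400),interpolation=cv2.INTER_CUBIC) for i in (a[60:320,190:450],b[130:330,270:470])]))
E
```

```text
t 15.6 pos [ 0.5556 -0.0828  0.3476] q [ 0.1411  0.207   0.1357  0.001  -1.4948  1.6443] F [ 0.2162  0.2076 -2.5787] w 0.20026846081381958 g 54.930302733555436
axes x,y,z: [[0.9770294977948393, 0.21305335004134685, 0.004650857439619446], [0.21304954399709236, -0.9770405259901653, 0.0013047511226588395], [0.004822057796763731, -0.0002839172774122108, -0.9999883335067385]]
shift [-0.0048 -0.0039 -0.0024]
turn deg [  0.0641 -45.2665  -0.0458]
```

View pics/ts4.png

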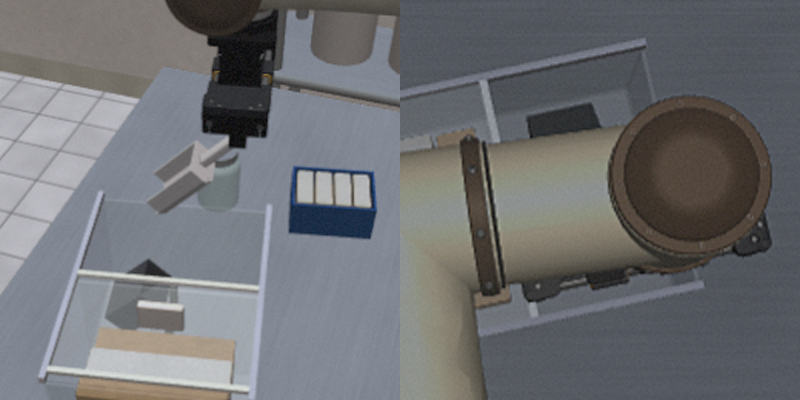

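The side half shows the scoop hanging nose down at 45° from the fingers, clear of the bin. The fin and open lid are over the left bay at (160,315). Next I'll tilt the scoop level with a +45° turn about tool y.

Request:
step_arm:
  increments:
    - {"tx": 0, "ty": 0, "tz": 0, "rx": 0, "ry": 3, "rz": 0}
    - {"tx": 0, "ty": 0, "tz": 0, "rx": 0, "ry": 4.5, "rz": 0}
    - {"tx": 0, "ty": 0, "tz": 0, "rx": 0, "ry": 4.5, "rz": 0}
    - {"tx": 0, "ty": 0, "tz": 0, "rx": 0, "ry": 4.5, "rz": 0}
    - {"tx": 0, "ty": 0, "tz": 0, "rx": 0, "ry": 4.5, "rz": 0}
    - {"tx": 0, "ty": 0, "tz": 0, "rx": 0, "ry": 4.5, "rz": 0}
    - {"tx": 0, "ty": 0, "tz": 0, "rx": 0, "ry": 4.5, "rz": 0}
    - {"tx": 0, "ty": 0, "tz": 0, "rx": 0, "ry": 4.5, "rz": 0}
    - {"tx": 0, "ty": 0, "tz": 0, "rx": 0, "ry": 4.5, "rz": 0}
    - {"tx": 0, "ty": 0, "tz": 0, "rx": 0, "ry": 4, "rz": 0}
    - {"tx": 0, "ty": 0, "tz": 0, "rx": 0, "ry": 2, "rz": 0}
    - {"tx": 0, "ty": 0, "tz": 0, "rx": 0, "ry": 0, "rz": 0}

```text
t: 16.7
ee_pos: [0.5512, -0.0829, 0.3411]
tool_rot: [-2.815, -0.301, -1.156]
contact_force: [-0.2, -0.1, -1.6]
width: 0.199
grasp_force: 54.9
```

```bash
python3 - <<'E'
from h import *
delta([.352,.367,.30],down(.213)*Rn.from_euler("y",45,degrees=True))
E
```

```text
t 16.7 pos [ 0.5512 -0.0829  0.3411] q [ 0.0737 -0.1597 -0.4198 -0.1941 -0.5446  1.8357] F [-0.2323 -0.1083 -1.5777] w 0.1994265491483299 g 54.92972194449976
axes x,y,z: [[0.6953583808604014, 0.14928718728978813, 0.7029865275226155], [0.21224849425843162, -0.9772127225463858, -0.002423134026278126], [0.6866056356105954, 0.1508927785037591, -0.7111990372203734]]
shift [-0.1003 -0.4818 -0.0397]
turn deg [-0.1338  0.3328 -0.0623]
```

Request:
step_arm:
  increments:
    - {"tx": -0.002, "ty": -0.01, "tz": -0.001, "rx": 0, "ry": 0, "rz": 0}
    - {"tx": -0.004, "ty": -0.02, "tz": -0.0015, "rx": 0, "ry": 0, "rz": 0}
    - {"tx": -0.004, "ty": -0.02, "tz": -0.0015, "rx": 0, "ry": 0, "rz": 0}
    - {"tx": -0.004, "ty": -0.02, "tz": -0.0015, "rx": 0, "ry": 0, "rz": 0}
    - {"tx": -0.004, "ty": -0.02, "tz": -0.0015, "rx": 0, "ry": 0, "rz": 0}
    - {"tx": -0.004, "ty": -0.02, "tz": -0.0015, "rx": 0, "ry": 0, "rz": 0}
    - {"tx": -0.004, "ty": -0.02, "tz": -0.0015, "rx": 0, "ry": 0, "rz": 0}
    - {"tx": -0.004, "ty": -0.02, "tz": -0.0015, "rx": 0, "ry": 0, "rz": 0}
    - {"tx": -0.004, "ty": -0.02, "tz": -0.0015, "rx": 0, "ry": 0, "rz": 0}
    - {"tx": -0.004, "ty": -0.02, "tz": -0.0015, "rx": 0, "ry": 0, "rz": 0}
    - {"tx": -0.004, "ty": -0.02, "tz": -0.0015, "rx": 0, "ry": 0, "rz": 0}
    - {"tx": -0.004, "ty": -0.02, "tz": -0.0015, "rx": 0, "ry": 0, "rz": 0}

```text
t: 17.7
ee_pos: [0.4609, 0.1331, 0.3241]
tool_rot: [-2.815, -0.303, -1.165]
contact_force: [0.1, -0.1, -2.2]
width: 0.202
grasp_force: 54.9
```

Request:
step_arm:
  increments:
    - {"tx": -0.004, "ty": -0.02, "tz": -0.0015, "rx": 0, "ry": 0, "rz": 0}
    - {"tx": -0.004, "ty": -0.02, "tz": -0.0015, "rx": 0, "ry": 0, "rz": 0}
    - {"tx": -0.004, "ty": -0.02, "tz": -0.0015, "rx": 0, "ry": 0, "rz": 0}
    - {"tx": -0.004, "ty": -0.02, "tz": -0.0015, "rx": 0, "ry": 0, "rz": 0}
    - {"tx": -0.004, "ty": -0.02, "tz": -0.0015, "rx": 0, "ry": 0, "rz": 0}
    - {"tx": -0.004, "ty": -0.02, "tz": -0.0015, "rx": 0, "ry": 0, "rz": 0}
    - {"tx": -0.004, "ty": -0.02, "tz": -0.0015, "rx": 0, "ry": 0, "rz": 0}
    - {"tx": -0.004, "ty": -0.02, "tz": -0.0015, "rx": 0, "ry": 0, "rz": 0}
    - {"tx": -0.004, "ty": -0.02, "tz": -0.0015, "rx": 0, "ry": 0, "rz": 0}
    - {"tx": -0.004, "ty": -0.02, "tz": -0.0015, "rx": 0, "ry": 0, "rz": 0}
    - {"tx": -0.004, "ty": -0.02, "tz": -0.0015, "rx": 0, "ry": 0, "rz": 0}
    - {"tx": -0.004, "ty": -0.02, "tz": -0.0015, "rx": 0, "ry": 0, "rz": 0}

```text
t: 18.7
ee_pos: [0.364, 0.3587, 0.3032]
tool_rot: [-2.813, -0.305, -1.165]
contact_force: [0.7, 0.5, -2.0]
width: 0.202
grasp_force: 54.9
```

```bash
python3 - <<'E'
from h import *
delta([.352,.367,.2],down(.213)*Rn.from_euler("y",45,degrees=True))
E
```

```text
t 18.7 pos [0.364  0.3587 0.3032] q [ 1.3877 -0.1432 -0.8813  1.0915 -0.8247 -0.3802] F [ 0.7082  0.463  -2.0139] w 0.20245818756421552 g 54.92932187626138
axes x,y,z: [[0.6908533615111319, 0.15149313156781433, 0.706945163344758], [0.21390442448661326, -0.9768545484394799, 0.000297284629100239], [0.6906276348900472, 0.15101331822351577, -0.7072682996185415]]
shift [-0.0799 -0.0107  0.0659]
turn deg [-0.0921  0.0131  0.1162]
```

The scoop is already high enough over the pan, and joint 3 is nearing its range, so I won't descend. I'll measure the bowl against the pan.

```bash
python3 - <<'E'
from h import *
a=optics.snapshot('side'); b=optics.snapshot('top')
cv2.imwrite('pics/s5.png',a);cv2.imwrite('pics/t5.png',b)
cv2.imwrite('pics/ts5.png',np.hstack([cv2.resize(i,(400,400),interpolation=cv2.INTER_CUBIC) for i in (a[240:480,210:450],b[220:400,90:270])]))
s=manip.observe(); print(s["t"],s["qd"].round(3))
E
```

```text
18.8 [-0.034 -0.037 -0.039 -0.026 -0.019  0.021]
```

View pics/ts5.png

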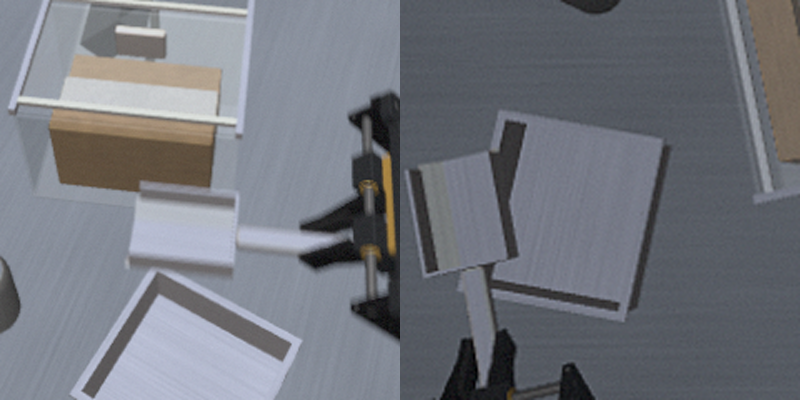

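The side half shows the scoop level and hollow side up, with bowl corners near (140,184), (240,193), (235,271) and (128,265). The top half has the bowl at (408,170), (497,150), (518,258), (428,275), beside the pan, whose rim corners are near (500,110), (664,137) and (627,320). That makes 11 pictures viewed, one over the limit of 10, so from here I'll work from numbers only.

```bash
python3 - <<'E'
from h import *
np.set_printoptions(precision=4,suppress=True)
S=lambda x,y:(210+x*.6,240+y*.6); T=lambda x,y:(90+(x-400)*.45,220+y*.45)
P=[]
for t,s in (((408,170),(128,265)),((497,150),(140,184)),((518,258),(240,193)),((428,275),(235,271))):
    p,e=tri(T(*t),S(*s)); P.append(p); print(p,e)
P=np.array(P); m=P.mean(0); print("bowl mean",m)
print("nose dir",P[0]+P[1]-P[2]-P[3],"across",P[0]+P[3]-P[1]-P[2])
r=plane("top",[T(500,110),T(664,137),T(627,320)],.065); print("pan",r,(r[0]+r[2])/2)
pan=(r[0]+r[2])/2; s=manip.observe(); print("pos",s["ee_pos"],"need world shift",(pan-m)[:2])
delta(s["ee_pos"]+[*(pan-m)[:2],0])
E
```

```text
[0.4795 0.4226 0.3366] 0.0020740876153740274
[0.4956 0.3515 0.342 ] 0.0006048107424642711
[0.4113 0.3312 0.3421] 0.0005383360274626462
[0.3966 0.4007 0.3405] 0.004375616809743923
bowl mean [0.4458 0.3765 0.3403]
nose dir [ 0.1671  0.0422 -0.004 ] across [-0.0309  0.1406 -0.0069]
pan [[0.5452 0.4559 0.065 ]
 [0.5169 0.2857 0.065 ]
 [0.3316 0.3178 0.065 ]] [0.4384 0.3869 0.065 ]
pos [0.3636 0.3609 0.3032] need world shift [-0.0074  0.0104]
t 18.8 pos [0.3636 0.3609 0.3032] q [ 1.3885 -0.1408 -0.8794  1.0927 -0.8227 -0.3788] F [ 0.4788 -0.0637 -3.0022] w 0.20107564660165841 g 54.92971973028034
axes x,y,z: [[0.6902435276454453, 0.15452412421530912, 0.7068848333208626], [0.21770276176325523, -0.9760148064126637, 0.0007779356672326515], [0.6900502735773846, 0.1533538154032782, -0.7073282316131841]]
shift [-0.0035 -0.0117 -0.0035]
```

The bowl is level to about 3° and 13 mm off the pan's centre, with its underside near z = 0.30. I'll nudge it over and let it settle.

Request:
step_arm:
  increments:
    - {"tx": -0.002, "ty": -0.005, "tz": -0.002, "rx": 0, "ry": 0, "rz": 0}
    - {"tx": -0.001, "ty": -0.005, "tz": -0.001, "rx": 0, "ry": 0, "rz": 0}
    - {"tx": 0, "ty": 0, "tz": 0, "rx": 0, "ry": 0, "rz": 0}
    - {"tx": 0, "ty": 0, "tz": 0, "rx": 0, "ry": 0, "rz": 0}
    - {"tx": 0, "ty": 0, "tz": 0, "rx": 0, "ry": 0, "rz": 0}
    - {"tx": 0, "ty": 0, "tz": 0, "rx": 0, "ry": 0, "rz": 0}
    - {"tx": 0, "ty": 0, "tz": 0, "rx": 0, "ry": 0, "rz": 0}
    - {"tx": 0, "ty": 0, "tz": 0, "rx": 0, "ry": 0, "rz": 0}
    - {"tx": 0, "ty": 0, "tz": 0, "rx": 0, "ry": 0, "rz": 0}
    - {"tx": 0, "ty": 0, "tz": 0, "rx": 0, "ry": 0, "rz": 0}

```text
t: 19.63
ee_pos: [0.3586, 0.3658, 0.3038]
tool_rot: [-2.813, -0.303, -1.165]
contact_force: [-0.0, -0.7, -1.4]
width: 0.199
grasp_force: 54.9
```

```bash
python3 - <<'E'
from h import *
s=manip.observe(); print(s["t"],s["ee_pos"].round(4),s["qd"].round(3),s["grasp_force"],s["width"])
print(manip.hand_in())
E
```

```text
19.6333 [0.3586 0.3658 0.3038] [ 0.003  0.003  0.002 -0.001  0.     0.001] 54.93003971641883 0.19923695226988458
the job is handed in; nothing more can be done
None
```

Job handed in at 19.6 s with no verdict returned: lid open (slid 166 mm), scoop held still and level to about 3° over the pan's middle, underside about 0.30 m above the table (I viewed 11 pictures, one over the limit of 10).

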